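Queue the resin mounts by size for the hardness tester

TASK

Line up the four round resin specimen mounts for the hardness tester: stand one on the middle of each free carrier of the rail, polished face up, in order of diameter, with the smallest right next to the steel reference block and the largest at the other end of the row. Leave the brown dropper bottle standing where it is.

Things in the scene. Friction and masses are not known exactly. Their poses are not given: they have to be found in the camera images.
- mount_25: Specimen mount 25 mm in diameter: an upright round puck of black resin, 25 mm diameter, 25 mm high, about 28 g, with a small square steel section showing in its polished top face. Loose. Origin at the centre of its underside, z up; its yaw means nothing.
- mount_30: Specimen mount 30 mm in diameter: an upright round puck of green resin, 30 mm diameter, 25 mm high, about 38 g, with a brass ring showing in its polished top face. Loose. Origin at the centre of its underside, z up; its yaw means nothing.
- mount_40: Specimen mount 40 mm in diameter: an upright round puck of dark red resin, 40 mm diameter, 25 mm high, about 65 g, with a T-shaped steel section showing in its polished top face. Loose. Origin at the centre of its underside, z up; its yaw means nothing.
- mount_50: Specimen mount 50 mm in diameter: an upright round puck of ivory white resin, 50 mm diameter, 25 mm high, about 105 g, with a round copper section crossed by a dark line showing in its polished top face. Loose. Origin at the centre of its underside, z up; its yaw means nothing.
- carrier_a: One of four identical carriers fixed on the rail: light grey plate 62 x 62 mm with a flat round black rubber pad, 56 mm diameter, on top. Its letter tells nothing of its place in the row. Origin: centre of the plate's underside, 20 mm above the table; pad top 12 mm above the origin. y runs along the rail, x across it, away from the robot. A thumb screw sticks out 13 mm at -x, below the plate.
- carrier_b: One of four identical carriers fixed on the rail: light grey plate 62 x 62 mm with a flat round black rubber pad, 56 mm diameter, on top. Its letter tells nothing of its place in the row. Origin: centre of the plate's underside, 20 mm above the table; pad top 12 mm above the origin. y runs along the rail, x across it, away from the robot. A thumb screw sticks out 13 mm at -x, below the plate.
- carrier_c: One of four identical carriers fixed on the rail: light grey plate 62 x 62 mm with a flat round black rubber pad, 56 mm diameter, on top. Its letter tells nothing of its place in the row. Origin: centre of the plate's underside, 20 mm above the table; pad top 12 mm above the origin. y runs along the rail, x across it, away from the robot. A thumb screw sticks out 13 mm at -x, below the plate.
- carrier_d: One of four identical carriers fixed on the rail: light grey plate 62 x 62 mm with a flat round black rubber pad, 56 mm diameter, on top. Its letter tells nothing of its place in the row. Origin: centre of the plate's underside, 20 mm above the table; pad top 12 mm above the origin. y runs along the rail, x across it, away from the robot. A thumb screw sticks out 13 mm at -x, below the plate.
- reference: Reference carrier, fixed, at the left or the right end of the row of five carriers: blue plate 62 x 62 mm with a bright steel hardness reference block, 50 mm diameter, in a black collar. Origin as for the carriers; top of block 24 mm above it. The four free carriers follow along the straight rail, 66 to 78 mm apart centre to centre.
- bottle: Brown glass dropper bottle with paper label and black cap, standing among the mounts: 34 mm diameter, 76 mm high, 75 g, loose. Origin at the centre of its underside, z up. To be left where it stands.

How it is judged (in metres and radians):
At the end, for the whole second after the job is handed in: Going out from the reference block, the 25, 30, 40 and 50 mm mounts stand in that order on the four carriers, each upright (within 0.1 rad), polished face up, resting on the pad, centred within 12 mm; all released and at rest ((horizontal distance between mount_25 and carrier_a below 0.012 m or horizontal distance between mount_25 and carrier_b below 0.012 m or horizontal distance between mount_25 and carrier_c below 0.012 m or horizontal distance between mount_25 and carrier_d below 0.012 m) and height (world z) of mount_25 between 0.029 and 0.035 m and horizontal distance between mount_25 and reference between 0.042 and 0.102 m and angle between each of mount_25, mount_30, mount_40, mount_50's own z axis and vertical below 0.1 rad and linear speed of each of mount_25, mount_30, mount_40, mount_50 below 0.02 m/s and (horizontal distance between mount_30 and carrier_a below 0.012 m or horizontal distance between mount_30 and carrier_b below 0.012 m or horizontal distance between mount_30 and carrier_c below 0.012 m or horizontal distance between mount_30 and carrier_d below 0.012 m) and height (world z) of mount_30 between 0.029 and 0.035 m and horizontal distance between mount_30 and reference between 0.114 and 0.174 m and (horizontal distance between mount_40 and carrier_a below 0.012 m or horizontal distance between mount_40 and carrier_b below 0.012 m or horizontal distance between mount_40 and carrier_c below 0.012 m or horizontal distance between mount_40 and carrier_d below 0.012 m) and height (world z) of mount_40 between 0.029 and 0.035 m and horizontal distance between mount_40 and reference between 0.186 and 0.246 m and (horizontal distance between mount_50 and carrier_a below 0.012 m or horizontal distance between mount_50 and carrier_b below 0.012 m or horizontal distance between mount_50 and carrier_c below 0.012 m or horizontal distance between mount_50 and carrier_d below 0.012 m) and height (world z) of mount_50 between 0.029 and 0.035 m and horizontal distance between mount_50 and reference between 0.258 and 0.318 m); the robot touches nothing.
It fails at once if the dropper bottle is shifted by more than 20 mm or tipped (distance of bottle from where it was at the start of the episode above 0.02 m or angle between bottle's own z axis and vertical above 0.3 rad).
It also fails if it takes over 101 s, if anything falls off the work surface, if the arm or the gripper's body presses on something with over 40 N, if the wrist force passes 120 N, or if a joint passes its speed limit or range.

ROBOT

A 6-joint arm with a two-finger parallel gripper is mounted at the origin on the work surface. World frame = base frame: x ahead of the robot, y to its left, z up, the work surface at z = 0. Lengths are in m, angles in degrees, forces in N, time in s.
With the tool pointing down it reaches from about 0.4 to 0.825 m from the base axis. Payload 7 kg.
Tool frame: the origin (TCP) lies midway between the tips of the shut fingers; the grasp point (between the pads) lies 19 mm behind it; z points along the fingers, y is the line along which they close (so a half turn about z gives the same grasp; the last joint's range is limited). The gripper opens to 88 mm and grips with 3 to 60 N. Pads are 19 mm wide; open, the fingers measure 130 mm over their backs; the gripper's body (78 mm by 193 mm) begins 47 mm behind the grasp point.
Start: joints at [88.069, 20.546, 0.682, 0, -70.136, -16.507], TCP at [0.213, 0.64, 0.227] pointing down, gripper open.
Joint ranges: [-176.03, 176.03], [-82.01, 121.73], [-58.28, 71.71], [-173.87, 95.51], [-174.79, -0.11], [-173.66, 173.66]. Speed limits (degrees/s): [136.94, 136.94, 172.46, 180, 180, 180].

INTERFACE

Orientations are given as a 3x3 rotation matrix whose columns are the frame's x, y, z axes.
In Python, from rig import robot gives the robot as it stands. Calls block until the motion is done:
- robot.goto(position, orientation): joint-space move of the TCP to a pose.
- robot.servo_line(position, ori=None, speed=0.15): straight line of the TCP; ori=None keeps the orientation; speed is the mean speed in m/s.
- robot.movej(angles): joint-space move.
- robot.move_gripper(opening): opening from 0.0 (shut) to 1.0 (fully open); the grip force is fixed at half the most; returns when the fingers have stopped.
- robot.dwell(seconds).
- robot.ik(position, orientation): joint angles nearest the present ones, or None.
- robot.grab_frame(name): name is "side" or "top" or "wrist"; returns (picture, depth): 400x640x3 uint8, red, green, blue; 400x640 float32, m along the optical axis (not along the pixel's ray), 0 where there is no reading.
- robot.camera_info(name): a dict with "vfov" (degrees; the focal length in pixels is half the picture's height over the tangent of half this angle, whatever the lens; pixels are square), "cx", "cy" (the principal point, pixels), "k1" (the pictures are not rectified: a ray, as slopes to the right and down, at radius r is drawn at 1 + k1 r^2 times it, then the intrinsics apply), "view" (4x4, takes a point from world to camera coordinates); the wrist camera has in their place "T_tool_cam" (4x4, takes a point from camera to tool coordinates, whose origin is the TCP and whose axes are the flange's). Camera axes: x right, y down, z forward; pixel columns grow to the right and rows downward; lengths in m; the calibration is good to about 2 mm. A picture is of the moment at which its call begins: read the wrist's pose just before it. camera_info takes no time and is no camera call.
A pose or a line that the arm cannot do raises robot.Unreachable and nothing moves.
- robot.job_done(): hands the job in; it is judged then, once.
Readings, each from a call of its own:
- robot.read_t(): time.
- robot.read_qpos(): joint angles.
- robot.read_qvel(): joint speeds.
- robot.read_effort(): joint torques, N m.
- robot.read_position(): TCP position.
- robot.read_tcp_rot(): TCP orientation.
- robot.read_force(): force on the tool from outside, world axes, zero at the start.
- robot.read_ft_torque(): the same for the moment, N m.
- robot.read_grip_width(): opening from 0.0 (shut) to 1.0 (fully open).
- robot.read_finger_force(): force on a finger pad.
Only numpy, scipy, OpenCV 4.12 (cv2) and the standard library are available. Lean on these libraries where they do the work, as an engineer would, in place of code of your own. Each camera call takes 0.05 s, during which the arm holds its last target. There are 200 camera calls.

## Working session

There is one attempt and no reset: what is moved stays moved. The work goes in short steps, each a Python script; the robot and the scene stay as the last script left them, time stands still between calls to the robot, and variables do not carry over. Pictures are saved under pics/ and viewed, at most 14 in all, crops included, and the job is handed in when it is done.

```bash
mkdir -p pics; ls; python3 - <<'E'
from rig import robot
import cv2
for n in ("top","side"):
    p,d=robot.grab_frame(n); cv2.imwrite(f"pics/{n}0.png",p[:,:,::-1]); print(n,robot.camera_info(n),d.min(),d.max())
print(robot.camera_info("wrist"),robot.read_tcp_rot(),robot.read_t())
E
```

```text
pics
top {'vfov': 55.30157604833782, 'cx': 315.27382249141044, 'cy': 200.95970683148914, 'k1': -0.059844838742507116, 'view': array([[-0.01984165, -0.99962671,  0.01878182,  0.00735821],
       [-0.98340068,  0.01612388, -0.18072942,  0.56125358],
       [ 0.18035912, -0.02205602, -0.98335351,  0.73633753],
       [ 0.        ,  0.        ,  0.        ,  1.        ]])} 0.0 1.790584
side {'vfov': 53.06083658567667, 'cx': 314.22327223282883, 'cy': 192.95375649551605, 'k1': -0.06513125015971839, 'view': array([[-0.76562203, -0.6431586 , -0.0130355 ,  0.43115126],
       [-0.39096013,  0.48130354, -0.78453622,  0.25108883],
       [ 0.51085525, -0.59556185, -0.61994596,  0.5367769 ],
       [ 0.        ,  0.        ,  0.        ,  1.        ]])} 0.0 2.9294217
{'vfov': 69.65274617985965, 'cx': 312.9289151043161, 'cy': 201.86136278581165, 'k1': -0.026953719705059845, 'T_tool_cam': array([[ 8.58010479e-04, -9.51948822e-01, -3.06255944e-01,
         8.31802221e-02],
       [ 9.99999530e-01,  9.55175472e-04, -1.67402758e-04,
         1.25736655e-04],
       [ 4.51887024e-04, -3.06255656e-01,  9.51949194e-01,
        -1.58751264e-01],
       [ 0.00000000e+00,  0.00000000e+00,  0.00000000e+00,
         1.00000000e+00]])} [[ 9.48617367e-01 -3.16425297e-01 -3.49198952e-04]
 [-3.16425457e-01 -9.48616189e-01 -1.50234209e-03]
 [ 1.44123263e-04  1.53564324e-03 -9.99998811e-01]] 0.1
```

View pics/top0.png

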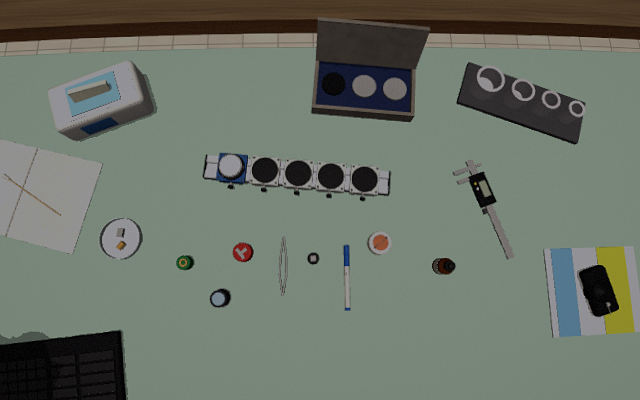

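View pics/side0.png

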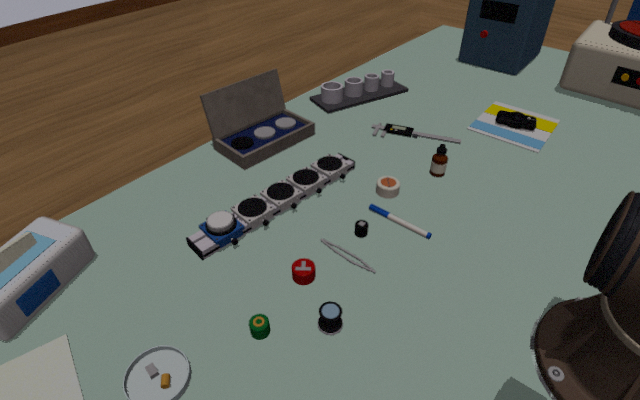

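The top view shows the blue reference at (231,166) and free pads at (264,170), (298,173), (331,177) and (365,179). The mounts are green (185,263), red (243,252), black (313,258) and white (380,243). The bottle is at (444,266), and the loupe at (220,298) is a distractor. Next I'll measure positions from the top and side views.

```bash
cat > h.py <<'E'
import numpy as np, cv2
def ray(info,uv):
    f=200/np.tan(np.radians(info["vfov"]/2))
    K=np.array([[f,0,info["cx"]],[0,f,info["cy"]],[0,0,1]])
    # k1 model is OpenCV's radial model with a single term
    s=cv2.undistortPoints(np.array([[uv]],float),K,np.array([info["k1"],0,0,0]))[0,0]
    return np.array([s[0],s[1],1.])
def cast(info,uv,z,T=None):
    T=np.linalg.inv(info["view"]) if T is None else T
    d=T[:3,:3]@ray(info,uv); o=T[:3,3]
    return o+d*(z-o[2])/d[2]
def blob(mask,near,r=25):
    """centre (min enclosing circle) and radius of the blob nearest to a pixel"""
    cs,_=cv2.findContours(mask.astype(np.uint8),cv2.RETR_EXTERNAL,cv2.CHAIN_APPROX_NONE)
    cs=[c for c in cs if cv2.contourArea(c)>15]
    c=min(cs,key=lambda c:np.linalg.norm(c[:,0].mean(0)-near))
    (u,v),rr=cv2.minEnclosingCircle(c); M=cv2.moments(c)
    return np.array([M["m10"]/M["m00"],M["m01"]/M["m00"]]),rr,cv2.contourArea(c)
E
python3 - <<'E'
from rig import robot
from h import *
img={n:cv2.imread(f"pics/{n}0.png") for n in ("top","side")}
# not-table mask: table is pale green
def masks(b):
    h=cv2.cvtColor(b,cv2.COLOR_BGR2HSV); H,S,V=[h[...,i].astype(int) for i in range(3)]
    t=np.median(b[200:240,150:450].reshape(-1,3),axis=0) if b is img["top"] else np.median(b[200:300,400:450].reshape(-1,3),axis=0)
    diff=np.abs(b.astype(int)-t).sum(2)>70
    return diff,V<50,H,S,V
px={"top":dict(m25=(313,258),m30=(185,263),m40=(243,252),m50=(380,243),bottle=(444,266),p1=(264,170),p2=(298,173),p3=(331,177),p4=(365,179),ref=(231,166)),
"side":dict(m25=(361,228),m30=(260,326),m40=(304,271),m50=(388,187),bottle=(439,163),p1=(252,209),p2=(280,191),p3=(306,177),p4=(330,163),ref=(221,222))}
for n in img:
    info=robot.camera_info(n); diff,dark,H,S,V=masks(img[n])
    for k,p in px[n].items():
        if k[0]=="p": m=dark; z=.032
        elif k=="ref": m=(S<70)&(V>90); z=.044
        else: m=diff; z=.0125
        c,r,a=blob(m,p)
        P=cast(info,c,z); o=np.linalg.inv(info["view"])[:3,3]
        print(n,k,c.round(1),"r%.1f a%.0f"%(r,a),P.round(4),"reach %.3f"%np.hypot(*P[:2]),"diam~mm %.1f"%(2000*r*np.linalg.norm(P-o)/(200/np.tan(np.radians(info["vfov"]/2)))))
E
```

```text
top m25 [312.9 257.8] r6.4 a106 [0.4464 0.0038 0.0125] reach 0.446 diam~mm 27.3
top m30 [185.  262.1] r9.4 a210 [0.4419 0.2736 0.0125] reach 0.520 diam~mm 41.8
top m40 [242.7 251.6] r10.6 a308 [0.4621 0.1519 0.0125] reach 0.486 diam~mm 45.9
top m50 [380.1 242.1] r8.3 a164 [ 0.4768 -0.1404  0.0125] reach 0.497 diam~mm 36.2
top bottle [443.1 265.8] r11.7 a304 [ 0.4234 -0.2733  0.0125] reach 0.504 diam~mm 52.8
top p1 [264.4 169.7] r12.8 a462 [0.6346 0.1044 0.032 ] reach 0.643 diam~mm 55.3
top p2 [297.7 172.8] r12.7 a458 [0.6267 0.0332 0.032 ] reach 0.628 diam~mm 54.5
top p3 [330.3 175.7] r12.6 a453 [ 0.6193 -0.0365  0.032 ] reach 0.620 diam~mm 54.3
top p4 [364.1 178.8] r12.7 a454 [ 0.6114 -0.1089  0.032 ] reach 0.621 diam~mm 54.8
top ref [328.  216.9] r365.7 a216276 [ 0.5286 -0.0286  0.044 ] reach 0.529 diam~mm 1514.1
side m25 [361.  228.2] r9.3 a202 [4.469e-01 4.000e-04 1.250e-02] reach 0.447 diam~mm 35.4
side m30 [259.1 326.4] r13.0 a433 [0.4422 0.2718 0.0125] reach 0.519 diam~mm 40.9
side m40 [303.3 271.2] r13.9 a526 [0.462  0.149  0.0125] reach 0.485 diam~mm 47.9
side m50 [386.3 192.4] r11.9 a156 [ 0.4684 -0.1233  0.0125] reach 0.484 diam~mm 51.0
side bottle [438.8 161.9] r17.1 a412 [ 0.4343 -0.2992  0.0125] reach 0.527 diam~mm 83.3
side p1 [251.7 207. ] r13.9 a380 [0.6351 0.1032 0.032 ] reach 0.643 diam~mm 55.0
side p2 [279.9 190.9] r13.2 a324 [0.6276 0.0316 0.032 ] reach 0.628 diam~mm 54.0
side p3 [305.2 176.7] r12.6 a282 [ 0.6199 -0.0383  0.032 ] reach 0.621 diam~mm 53.7
side p4 [329.2 163.2] r12.0 a242 [ 0.612  -0.1109  0.032 ] reach 0.622 diam~mm 53.9
side ref [340.4 245.9] r349.4 a157096 [0.4313 0.087  0.044 ] reach 0.440 diam~mm 1195.7
```

The two views agree within 3 mm on everything except m50, where the mask caught only the copper inlay. I'll fix that with a brighter mask and check reach for all poses.

```bash
cat >> h.py <<'E'
A=np.array([.9942,-.1075,0]); Z=np.array([0,0,-1.]); ORI=np.column_stack([np.cross(A,Z),A,Z])
PICK=dict(m25=(.4467,.0021),m30=(.4421,.2727),m40=(.4621,.1505))
PLACE=dict(m25=(.6349,.1038),m30=(.6272,.0324),m40=(.6196,-.0374),m50=(.6117,-.1099))
E
python3 - <<'E'
from rig import robot
from h import *
for n,p,w in (("top",(380,243),20),("side",(388,187),22)):
    b=cv2.imread(f"pics/{n}0.png"); info=robot.camera_info(n)
    m=np.zeros(b.shape[:2],bool); u,v=p; sl=np.s_[v-w:v+w,u-w:u+w]
    lab=cv2.cvtColor(b,cv2.COLOR_BGR2LAB).astype(int); t=np.median(lab[sl].reshape(-1,3),axis=0)
    m[sl]=(lab[sl][...,1]-t[1])>5      # redder than the green table: resin and copper
    c,r,a=blob(m,p); print(n,t,c.round(1),"r%.1f a%.0f"%(r,a),cast(info,c,.0125).round(4),cast(info,c,.025).round(4))
for d,z in ((PICK,.004),(PLACE,.037)):
    for k,p in d.items():
        print(k,[None if (q:=robot.ik(np.array([*p,h]),ORI)) is None else np.round(q,0) for h in (z,.13)])
E
```

```text
top [141. 120. 134.] [379.3 242.6] r12.3 a419 [ 0.4759 -0.1385  0.0125] [ 0.475  -0.1361  0.025 ]
side [141. 122. 131.] [387.4 187. ] r12.0 a370 [ 0.4764 -0.1408  0.0125] [ 0.4687 -0.126   0.025 ]
m25 [array([ 26.,  16., -43.,   0., -31., 148.]), array([ 26.,   4., -35.,   0., -51., 148.])]
m30 [array([ 53.,  21., -34.,   0., -35., 120.]), array([ 53.,  11., -26.,   0., -53., 120.])]
m40 [array([ 41.,  19., -38.,   0., -33., 133.]), array([ 41.,   8., -30.,   0., -52., 133.])]
m25 [array([ 27.,  27., -16.,   0., -47., 147.]), array([ 27.,  22., -11.,   0., -57., 147.])]
m30 [array([ 21.,  26., -18.,   0., -46., 153.]), array([ 21.,  20., -13.,   0., -57., 153.])]
m40 [array([ 15.,  26., -19.,   0., -45., 159.]), array([ 15.,  20., -14.,   0., -56., 159.])]
m50 [array([  8.,  26., -19.,   0., -45., 166.]), array([  8.,  20., -14.,   0., -56., 166.])]
```

```bash
cat >> h.py <<'E'
ORI=np.column_stack([-np.cross(A,Z),-A,Z]); PICK["m50"]=(.4762,-.1397)
H=.12
def pick(robot,k):
    x,y=PICK[k]
    robot.servo_line(np.array([x,y,H]),ORI,speed=.25)
    robot.move_gripper(1.0)
    robot.servo_line(np.array([x,y,.004]),speed=.12)
    robot.move_gripper(0.0); robot.dwell(.1)
    print(k,"width mm",88*robot.read_grip_width(),"pad force",robot.read_finger_force())
    robot.servo_line(np.array([x,y,H]),speed=.15); print("lifted width",88*robot.read_grip_width(),"t",robot.read_t())
def place(robot,k):
    x,y=PLACE[k]
    robot.servo_line(np.array([x,y,H]),ORI,speed=.22)
    robot.servo_line(np.array([x,y,.045]),speed=.12)
    robot.servo_line(np.array([x,y,.0365]),speed=.03)
    print("force",np.round(robot.read_force(),1))
    robot.move_gripper(1.0)
    robot.servo_line(np.array([x,y,H]),speed=.15); print("placed t",robot.read_t())
E
python3 - <<'E'
from rig import robot
from h import *
x,y=PICK["m25"]
robot.goto(np.array([x,y,.17]),ORI); print(robot.read_t(),robot.read_qpos())
T=np.eye(4);T[:3,:3]=robot.read_tcp_rot();T[:3,3]=robot.read_position()
p,d=robot.grab_frame("wrist"); cv2.imwrite("pics/w1.png",p[:,:,::-1])
i=robot.camera_info("wrist"); TT=T@i["T_tool_cam"]
b=p[:,:,::-1].copy(); m=cv2.cvtColor(b,cv2.COLOR_BGR2HSV)[...,2]<60
# project expected mount centre
c=np.linalg.inv(TT)@np.array([x,y,.0125,1]); f=200/np.tan(np.radians(i["vfov"]/2)); e=np.array([i["cx"]+f*c[0]/c[2],i["cy"]+f*c[1]/c[2]])
cc,r,a=blob(m,e); print(e,cc,r,a,cast(i,cc,.0125,TT),T[:3,3])
pick(robot,"m25")
E
```

```text
2.525 [ 2.57551221e+01  1.39914374e+00 -3.15455705e+01  3.17740692e-03
 -5.70444478e+01 -3.18641848e+01]
[312.92438331 185.88591641] [313.73712737 186.88527552] 11.929818153381348 369.0 [0.44590471 0.00336234 0.0125    ] [0.44705202 0.00270694 0.1700692 ]
m25 width mm 24.349825758216546 pad force 29.999991576187313
lifted width 24.494384343530687 t 6.3083
```

View pics/w1.png

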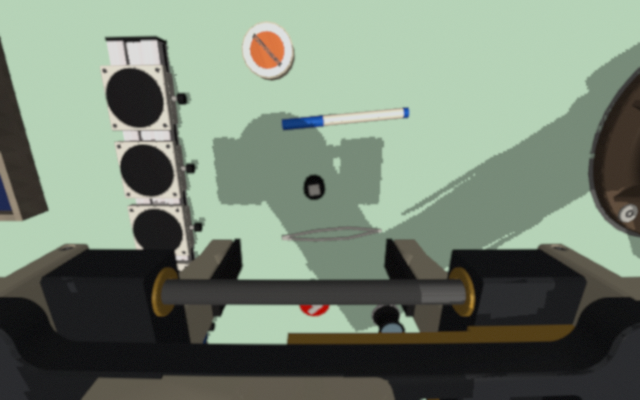

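The wrist view puts the black mount at (314,187), within 1.5 mm of the estimate. The pads and the ivory mount at (268,50) are also where expected. The grip is at the right width, so I'll place m25, do m30, then check.

```bash
python3 - <<'E'
from rig import robot
from h import *
place(robot,"m25"); pick(robot,"m30"); place(robot,"m30"); pick(robot,"m40")
p,d=robot.grab_frame("top"); cv2.imwrite("pics/t2.png",p[:,:,::-1])
E
```

```text
force [ 0.8  0.3 -0.5]
placed t 10.5
m30 width mm 29.591350112260702 pad force 29.999966339673847
lifted width 29.229155667275414 t 14.9917
force [ 0.   0.8 -0.7]
placed t 19.5167
m40 width mm 39.405972745559275 pad force 30.000075709540397
lifted width 38.93236292739348 t 23.6667
```

View pics/t2.png

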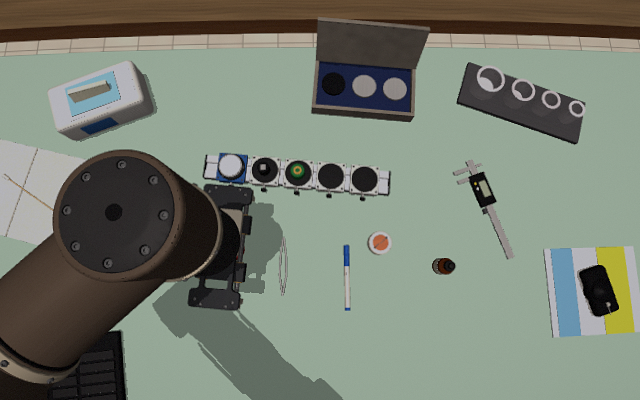

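The black mount stands at (263,168) and the green one at (298,171), both centred on their pads. The bottle hasn't moved from (444,266), and the red mount is in the gripper.

```bash
python3 - <<'E'
from rig import robot
from h import *
place(robot,"m40"); pick(robot,"m50"); place(robot,"m50")
x,y=PICK["m25"]
robot.servo_line(np.array([.45,.22,.2]),speed=.25)
out=[]
for n in ("top","side"):
    p,d=robot.grab_frame(n); b=p[:,:,::-1]; c=b[120:300,180:480] if n=="top" else b[130:270,180:480]
    out.append(cv2.resize(c,None,fx=2,fy=2))
cv2.imwrite("pics/end.png",np.vstack(out)[:600]); cv2.imwrite("pics/end.png",np.vstack(out)[:600]); print(robot.read_t())
E
```

```text
force [-0.6  0.3 -0.3]
placed t 27.8583
m50 width mm 49.76774311941572 pad force 30.00034073833376
lifted width 49.29333376033878 t 31.7833
force [ 0.3  0.1 -1.2]
placed t 35.3167
37.0667
```

View pics/end.png

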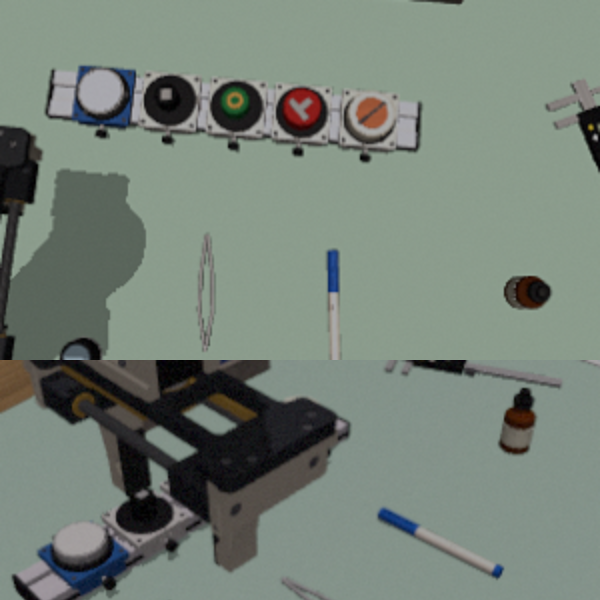

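The top half of the crop shows black, green, red and ivory standing face up and centred on the pads at (169,97), (236,100), (301,110) and (370,116). They are in order outward from the blue reference, and the bottle is upright where it was. The gripper is clear, so I'm handing in.

```bash
python3 -c "
from rig import robot
print(robot.job_done())"
```

```text
the job is handed in; nothing more can be done
None
```

I handed the job in at about 37 s: the 25, 30, 40 and 50 mm mounts stand face up on their carriers in that order from the reference block, and the bottle was not moved; the final check was by eye from the top camera, and no verdict came back.

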